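# Clear the thickness gauge's table and set its blade

## Task

Concrete chips are lying on the table of the bench thickness gauge: wipe them all off into the trough on its front edge with the scraper block, then stand the scraper back on the bench. After that slide the setting blade, thin end first, in under the gauge's foot until the foot has ridden up onto the full thickness, and leave it lying flat on the table there. Move the chips with the scraper, not the fingers; do not knock the dial gauge or force the blade, and leave the beaker, the bottle and the petri dish where they stand.

Things in the scene. Friction and masses are not known exactly. Their poses are not given: they have to be found in the camera images.
- gauge: bench thickness gauge, fixed, its front turned to the robot's left. Origin: on the bench under the plunger; +x from its front to its column, y across, z up. Table: flat steel plate, top at z = 35 mm, x = -100 to 75, y = -75 to 75 mm. Chip trough, folded sheet joined to the table's front edge: x = -154 to -100, y = -76 to 76 mm inside, floor at z = 6 mm, rim at z = 24 mm
- gauge_head: upper part of the gauge, same origin and axes: column 22 mm thick (flange 38) at x = 55 mm, to z = 270; arm at z = 188 to 222; round dial 55 mm across over the plunger, facing the front, x = -20 to 8, z = 177 to 243 with its cap; stem 11 mm thick down to z = 150; then the 5 mm plunger with the foot. Pressing on any of it with arm, fingers or scraper over 5 N is a knock
- foot (a joint): the plunger and its foot slide up, in m; 0 at rest (sprung down on its stop: about 1.2 N, rising 0.15 N per mm), up to 0.012. About 0.003 when the foot rides on the full thickness of the setting blade lying flat. The dial's needle shows it
- foot_tip (a point): centre of the underside of the gauge's foot, a steel button 14 mm across with a rounded lower edge; at rest its underside is 3 mm above the table (z = 38 mm)
- scraper: scraper block, 160 g (mass varies): aluminium bar with rubber lip, 18 (x) x 80 (y) x 22 (z) mm, standing on the bench on its lip. Origin: centre of the lip's underside, z up. A straight black grip 13 mm thick and 26 mm wide (along y) rises from the middle of the bar and leans 35 degrees from vertical towards -x: its axis starts at x = 0, z = 20 mm and runs 85 mm along (-0.574, 0, 0.819)
- blade: setting blade, 130 g (mass varies): flat steel strip 130 (x) x 24 (y) x 6 (z) mm with a black grip on top. Origin: centre of its underside. The nose at x = +65 mm is thinned to 1.5 mm, full thickness begins at x = +51 mm. Grip: 44 (x) x 14 (y) mm, centred at x = -38 mm, from z = 6 to 31 mm
- beaker: glass beaker, 72 mm wide, 90 mm tall, standing behind the work; origin centre of its underside. To be left alone
- bottle_1: small white reagent bottle with a blue cap, 36 mm wide, 78 mm tall, to the left of the work; origin centre of its underside. To be left alone
- petri_dish: flat round dish, 93 mm wide, 15 mm tall, at the front of the bench; origin centre of its underside. To be left alone
- chip_1: grey concrete chip, an irregular crumb about 18 x 15 x 10 mm, 12 g, lying on the gauge's table; origin near the centre of its underside
- chip_2: grey concrete chip, an irregular crumb about 18 x 15 x 10 mm, 12 g, lying on the gauge's table; origin near the centre of its underside
- chip_3: grey concrete chip, an irregular crumb about 18 x 15 x 10 mm, 12 g, lying on the gauge's table; origin near the centre of its underside
- chip_4: grey concrete chip, an irregular crumb about 18 x 15 x 10 mm, 12 g, lying on the gauge's table; origin near the centre of its underside
- chip_5: grey concrete chip, an irregular crumb about 18 x 15 x 10 mm, 12 g, lying on the gauge's table; origin near the centre of its underside

How it is judged:
By the outcome, as a careful person would: the job done as asked, in the order asked, and still so for the second after the job is handed in, with the robot touching nothing.
It also fails if it takes over 70 s, if anything falls off the work surface, if the arm or the gripper's body presses on something with over 40 N, if the wrist force passes 120 N, or if a joint passes its speed limit or range.

## Robot

A 6-joint arm with a two-finger parallel gripper is mounted at the origin on a cart in front of the work surface, level with it; the furniture and walls round the work are solid. World frame = base frame: x ahead of the robot, y to its left, z up, the work surface at z = 0. Lengths are in mm, angles in rad, forces in N, time in s.
With the tool pointing down it reaches from about 350 to 875 mm from the base axis. Payload 4.2 kg.
Tool frame: the origin (TCP) lies on the mounting face of the last link; the fingertips stand 173 mm ahead of it and the grasp point (between the pads) lies 155 mm ahead of it (tcp_to_grasp is the distance from the TCP to the grasp point, in mm); z points along the fingers, y is the direction in which the jaws open and shut (so a half turn about z gives the same grasp; the last joint's range is limited). The gripper opens to 85 mm and grips with 20 to 120 N. Pads are 22 mm wide; open, the fingers measure 114 mm over their backs; the gripper's body (76 mm by 85 mm) begins 54 mm behind the grasp point. The pads swing forward as they close: fully open they stand 13 mm farther back than shut.
Start: joints at [0.259, 0.385, 0.008, 0, -1.194, -0.259], TCP at [624.98, 0.025, 404.712] pointing down, gripper open.
Joint ranges: [-3.14, 3.14], [-1.21, 2.06], [-1.07, 1.41], [-3.16, 2.05], [-2.99, -0.16], [-3.1, 3.1]. Speed limits (rad/s): [2.79, 2.79, 3.14, 3.14, 3.14, 3.14].

## Interface

Orientations are given as a unit quaternion [x, y, z, w].
In Python, from bench import * gives the robot as it stands. The module is installed in compiled form; this text tells all that it offers.
- The arm moves only by the tool apply_moves, never from a script. Its arguments are lists of equal length, an entry for each row: "fingers": the closure, from 0 (fully open) to 1 (shut); "dp": the shift along the world's x, y, z in cm, a list of three; "yaw": the turn about the world's z in degrees. A call has 1 to 10 rows; each row is the pose to reach, as a shift and turn from the pose measured when the call began; what a row does not reach only later rows make up. A row lasts 1/10 s, in which the tool goes at most 50 mm and 8.59 degrees, less where a joint would pass 70% of its speed; a pose out of reach is approached as far as the arm can. A call with a gripper value outside its range is refused whole. The fingers move at their own pace and stop on an object; the grip force is fixed at half the most. Time passes only in rows, so rows that repeat a pose let the fingers close. It gives the time, the measured TCP pose, the force and the opening at its end, in the units of the state.
- read_state(): the state, without advancing time (a new reading comes with each control period).
- get_image(name): name is "scene" or "side" or "wrist"; returns a dict with "color" (400x640x3 uint8, blue, green, red), "mtx" (3x3 intrinsics, pixels), "k1" (the pictures are not rectified: a ray, as slopes to the right and down, at radius r is drawn at 1 + k1 r^2 times it, then the intrinsics apply), "camera_from_world" (4x4, takes a point from world to camera coordinates); the wrist camera has in their place "tool_from_camera" (4x4, takes a point from camera to tool coordinates, whose origin is the TCP and whose axes are the flange's). Camera axes: x right, y down, z forward; pixel columns grow to the right and rows downward; lengths in mm; the calibration is good to about 2 mm. A picture is of the moment at which its call begins: read the wrist's pose just before it. There is no depth.
- job_done(): hands the job in, once; it reports no verdict.
The state is a dict: "clock": time; "joints": joint angles; "joint_vel": joint speeds; "joint_efforts": joint torques, N m; "position": TCP position; "ee_rot": TCP orientation; "contact_force": force on the tool from outside, world axes, zero at the start; "wrist_torque": the same for the moment, N m; "gripper_width": finger opening in mm.
Only numpy, scipy, OpenCV 4.12 (cv2) and the standard library are available. Lean on these libraries where they do the work, as an engineer would, in place of code of your own. Each camera call takes 0.05 s, during which the arm holds its last target. There are 200 camera calls.

## Working session

There is one attempt and no reset: what is moved stays moved. The work goes in short steps, Python scripts to look and compute and a tool call to move; the robot and the scene stay as the last step left them, time stands still between calls to the robot, and variables do not carry over. Pictures are saved under pics/ and viewed, about 8 in all and at most 12, crops included, and the job is handed in when it is done.

Besides the shell and the picture viewer there is one more tool, called after "Request:" as name(argument=value, ...) on one line, values as JSON. apply_moves: Moves the arm, as the interface text tells. Its arguments: {"type":"object","properties":{"fingers":{"type":"array","items":{"type":"number"}},"dp":{"type":"array","items":{"type":"array","items":{"type":"number"}}},"yaw":{"type":"array","items":{"type":"number"}}},"required":["fingers","dp","yaw"]}

```bash
mkdir -p pics; cat > h.py <<'E'
from bench import *
import numpy as np, cv2
from scipy.spatial.transform import Rotation as R
def snap(n,f):
    s=read_state(); im=get_image(n); cv2.imwrite('pics/'+f,im['color'])
    d=dict(K=im['mtx'],k1=im['k1'])
    if n=='wrist':
        T=np.eye(4);T[:3,:3]=R.from_quat(s['ee_rot']).as_matrix();T[:3,3]=s['position']
        d['W']=T@np.array(im['tool_from_camera'])
    else: d['W']=np.linalg.inv(np.array(im['camera_from_world']))
    np.savez('pics/'+f+'.npz',**d); return im
def load(f): return np.load('pics/'+f+'.npz')
def ray(c,u,v):
    K=c['K'];a=np.array([(u-K[0,2])/K[0,0],(v-K[1,2])/K[1,1]]);b=a.copy()
    for _ in range(30): b=a/(1+float(c['k1'])*(b@b))
    W=c['W'];return W[:3,3],W[:3,:3]@np.array([b[0],b[1],1])
def at(c,u,v,z):
    o,d=ray(c,u,v);return o+d*(z-o[2])/d[2]
def proj(c,p):
    q=np.linalg.inv(c['W'])@np.append(p,1);b=q[:2]/q[2];b=b*(1+float(c['k1'])*(b@b));K=c['K']
    return K[0,0]*b[0]+K[0,2],K[1,1]*b[1]+K[1,2]
E
python3 - <<'E'
from h import *
for n in ['scene','side','wrist']:
    snap(n,n+'0.png'); c=load(n+'0.png'); print(n,c['W'].round(3),c['K'],c['k1'])
print(read_state())
E
```

```text
scene [[ 6.71000e-01 -3.00000e-01  6.78000e-01 -1.60885e+02]
 [-7.41000e-01 -3.02000e-01  6.00000e-01 -6.18746e+02]
 [ 2.40000e-02 -9.05000e-01 -4.25000e-01  4.93505e+02]
 [ 0.00000e+00  0.00000e+00  0.00000e+00  1.00000e+00]] [[362.13843114   0.         318.78699943]
 [  0.         362.13843114 203.23172186]
 [  0.           0.           1.        ]] -0.0783527917686743
side [[ 8.02000e-01  4.24000e-01 -4.21000e-01  9.32091e+02]
 [ 5.97000e-01 -5.77000e-01  5.57000e-01 -5.16653e+02]
 [-6.00000e-03 -6.98000e-01 -7.16000e-01  7.40737e+02]
 [ 0.00000e+00  0.00000e+00  0.00000e+00  1.00000e+00]] [[390.57419362   0.         318.81245846]
 [  0.         390.57419362 202.48666043]
 [  0.           0.           1.        ]] -0.007546877036433146
wrist [[-1.00000e+00  2.00000e-03 -1.00000e-03  6.25794e+02]
 [ 2.00000e-03  9.66000e-01  2.60000e-01 -6.64950e+01]
 [ 2.00000e-03  2.60000e-01 -9.66000e-01  3.73434e+02]
 [ 0.00000e+00  0.00000e+00  0.00000e+00  1.00000e+00]] [[322.47862153   0.         317.82585645]
 [  0.         322.47862153 209.42826773]
 [  0.           0.           1.        ]] -0.04158655480710117
{'clock': 0.15, 'joints': array([ 2.58597028e-01,  3.85410154e-01,  6.96217321e-03, -3.31201117e-04,
       -1.19397761e+00, -2.58590527e-01]), 'joint_vel': array([-0.00030175, -0.00293479,  0.00256112,  0.00231308,  0.00048546,
       -0.00158451]), 'joint_efforts': array([-6.03353892e-04, -3.92678475e+01,  1.88581592e+01,  4.18858320e+00,
       -3.39302780e-03,  5.70479813e-06]), 'position': array([6.24867602e+02, 3.33409434e-02, 4.03866242e+02]), 'ee_rot': array([-7.07065659e-01,  7.07147415e-01,  5.42636498e-04, -6.26788158e-04]), 'contact_force': array([-0.15609184, -0.43038644,  0.68836051]), 'wrist_torque': array([ 0.00086299, -0.013171  ,  0.02335741]), 'gripper_width': 85.10110437630296}
```

View pics/scene0.png

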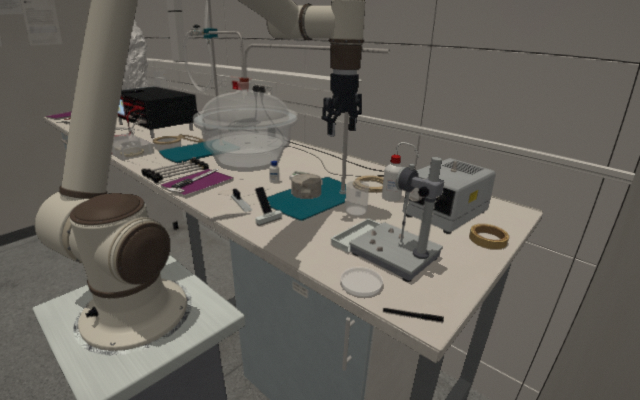

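View pics/side0.png

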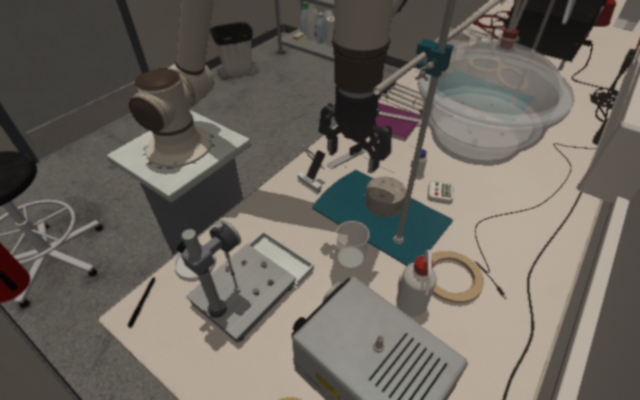

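View pics/wrist0.png

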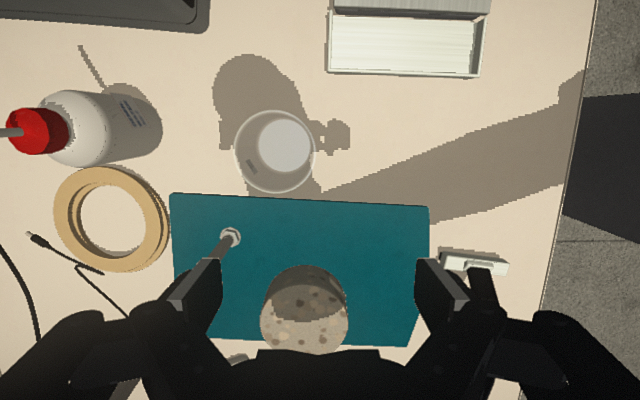

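```bash
python3 - <<'E'
from h import *
S=load('scene0.png');D=load('side0.png');W=load('wrist0.png')
def p(n,c,u,v,z): print(n,at(c,u,v,z).round(0))
p('scr side',D,312,184,5);p('scr scene',S,268,218,5);p('scr griptop side',D,318,153,90);p('griptop scene',S,262,190,90);p('blade side a',D,332,165,6);p('blade side b',D,362,147,6);p('blade scene a',S,233,197,6);p('bl sc b',S,248,211,6)
p('wr white',W,440,255,0);p('wr white r',W,508,268,0);
for u,v in [(330,70),(478,76),(332,10),(487,12)]: p('trough rim wr',W,u,v,24)
for u,v in [(243,262),(262,264),(270,282),(255,292)]: p('chip side',D,u,v,38)
for u,v in [(270,236),(312,269),(240,337),(190,296)]: p('corner side',D,u,v,30)
for u,v in [(374,225),(380,236),(401,230),(378,247)]: p('chip scene',S,u,v,40)
for n in ['scene0','side0']:
  im=cv2.imread(f'pics/{n}.png')
  a=im[205:285,320:450] if n[1]=='c' else im[215:345,175:320]
  cv2.imwrite(f'pics/{n}c.png',cv2.resize(a,None,fx=5 if n[1]=='c' else 4,fy=5 if n[1]=='c' else 4,interpolation=cv2.INTER_CUBIC))
a=cv2.imread('pics/scene0c.png');b=cv2.imread('pics/side0c.png')
h=560;b=cv2.resize(b,(int(b.shape[1]*h/b.shape[0]),h)) ;cv2.imwrite('pics/side0c.png',b)
E
```

```text
scr side [442. 103.   5.]
scr scene [439. 108.   5.]
scr griptop side [438. 136.  90.]
griptop scene [434. 124.  90.]
blade side a [440. 200.   6.]
blade side b [465. 323.   6.]
blade scene a [453. 300.   6.]
bl sc b [425. 184.   6.]
wr white [472.  94.   0.]
wr white r [381. 113.   0.]
trough rim wr [ 613. -118.   24.]
trough rim wr [ 461. -114.   24.]
trough rim wr [ 611. -174.   24.]
trough rim wr [ 458. -174.   24.]
chip side [ 494. -214.   38.]
chip side [ 531. -193.   38.]
chip side [ 576. -217.   38.]
chip side [ 567. -253.   38.]
corner side [ 487. -119.   30.]
corner side [ 623. -134.   30.]
corner side [ 607. -340.   30.]
corner side [ 461. -338.   30.]
chip scene [ 566. -172.   40.]
chip scene [ 528. -215.   40.]
chip scene [ 593. -237.   40.]
chip scene [ 481. -241.   40.]
```

View pics/side0c.png

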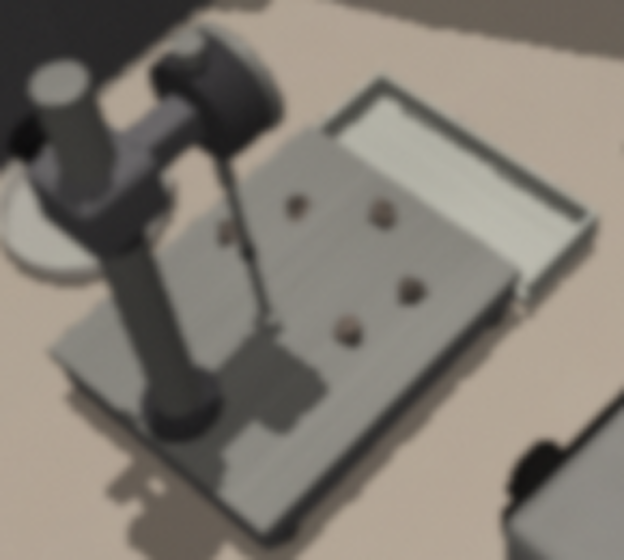

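```bash
cat > g.py <<'E'
from h import *
D=load('side0.png')
f=lambda u,v,z: at(D,175+u/4.308,215+v/4.308,z)
W0=load('wrist0.png')
E
python3 - <<'E'
from g import *
for n,u,v,z in [('FL',318,130,35),('FR',520,268,35),('BR',265,528,35),('BL',50,352,35),('foot',270,328,38),('c1',297,207,40),('c2',227,232,40),('c3',382,213,40),('c4',411,290,40),('c5',348,331,40),('trfl',382,78,24),('trfr',595,215,24),('coltop',60,82,270)]: print(n,f(u,v,z).round(0))
E
```

```text
FL [ 470. -171.   35.]
FR [ 610. -174.   35.]
BR [ 605. -346.   35.]
BL [ 460. -344.   35.]
foot [ 537. -273.   38.]
c1 [ 499. -216.   40.]
c2 [ 481. -247.   40.]
c3 [ 536. -193.   40.]
c4 [ 578. -218.   40.]
c5 [ 569. -253.   40.]
trfl [ 466. -118.   24.]
trfr [ 616. -121.   24.]
coltop [ 533. -326.  270.]
```

Request:
apply_moves(fingers=[0,0,0,0,0,0,0,0,0,0], dp=[[-3,4,0],[-6,8,0],[-9,12,0],[-12,16,0],[-15,20,0],[-17.5,21,0],[-17.5,21,0],[-17.5,21,0],[-17.5,21,0],[-17.5,21,0]], yaw=[8.5,17,25.5,34,42.5,51,59.5,68,76.5,85])

```text
clock: 1.15
position: [449.6, 210.1, 403.7]
ee_rot: [0.999, -0.04, -0.0, 0.001]
contact_force: [-0.3, -1.9, -0.5]
gripper_width: 85.3
```

```bash
python3 - <<'E'
from h import *
s=read_state();print(s['clock'],s['position'],s['joints'].round(3),R.from_quat(s['ee_rot']).as_matrix().round(2))
E
```

```text
1.15 [449.58453496 210.10290314 403.70530894] [ 7.650e-01  1.660e-01 -3.010e-01  1.000e-03 -1.105e+00  7.240e-01] [[ 1.   -0.08 -0.  ]
 [-0.08 -1.   -0.  ]
 [-0.    0.   -1.  ]]
```

```bash
python3 - <<'E'
from h import *
snap('wrist','w1.png')
E
```

```text
(no output)
```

View pics/w1.png

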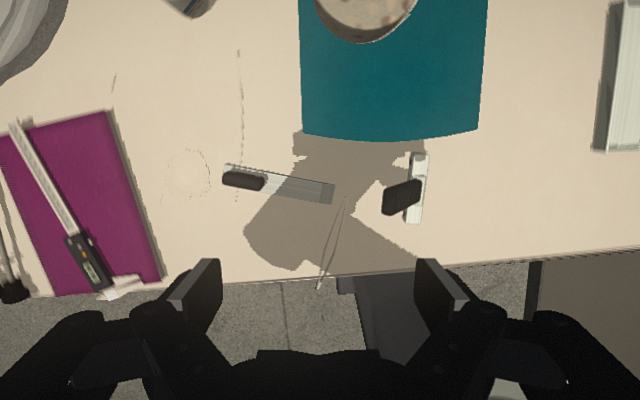

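```bash
python3 - <<'E'
from h import *
c=load('w1.png')
for n,u,v,z in [('bl gripend a',225,163,6),('nose a',335,183,1.5),('nose b',331,204,1.5),('grip L top',226,180,31),('grip R top',264,184,31),
 ('s',411,152,22),('s',428,153,22),('s',404,222,22),('s',420,223,22),('tip',383,203,90),('tip',385,194,90)]: print(n,at(c,u,v,z).round(1))
im=cv2.imread('pics/w1.png')
a=cv2.resize(im[140:235,370:445],None,fx=6,fy=6,interpolation=cv2.INTER_CUBIC)
b=cv2.resize(im[150:215,210:345],None,fx=5,fy=5,interpolation=cv2.INTER_CUBIC)
o=np.zeros((570,800,3),np.uint8)
b=cv2.resize(b,(350,int(350*65/135)));o[:570,:450]=a;o[:b.shape[0],450:]=b
cv2.imwrite('pics/w1c.png',o)
E
```

```text
bl gripend a [480.6 312.3   6. ]
nose a [446.2 188.8   1.5]
nose b [421.3 195.3   1.5]
grip L top [464.8 306.7  31. ]
grip R top [457.  266.3  31. ]
s [477.3 105.2  22. ]
s [474.8  86.7  22. ]
s [398.4 113.9  22. ]
s [395.6  95.5  22. ]
tip [441.  150.3  90. ]
tip [449.2 148.2  90. ]
```

View pics/w1c.png

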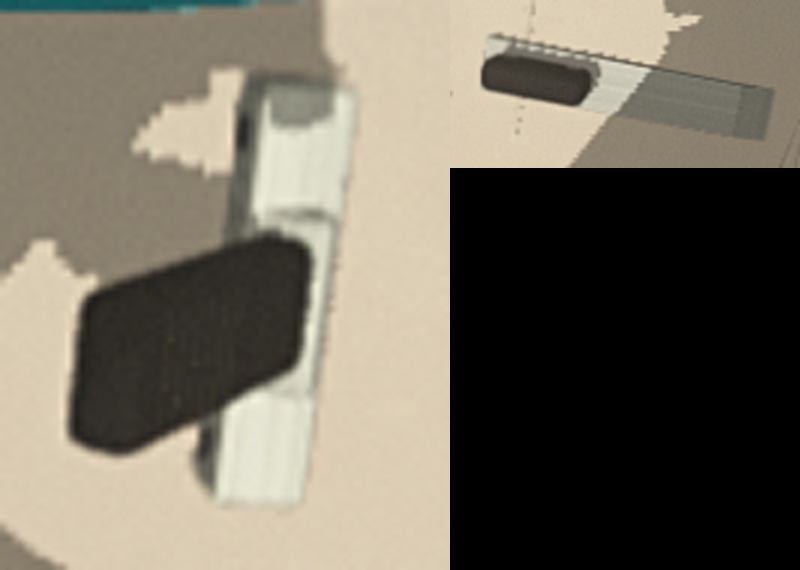

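Request:
apply_moves(fingers=[0,0,0,0,0,0,0,0,0,0], dp=[[-0.8,-3,-2],[-0.8,-5,-4],[-0.8,-6.5,-6],[-0.8,-6.5,-8],[-0.8,-6.5,-9],[-0.8,-6.5,-9],[-0.8,-6.5,-9],[-0.8,-6.5,-9],[-0.8,-6.5,-9],[-0.8,-6.5,-9]], yaw=[-8.5,-17,-25.5,-34,-42.5,-51,-59.5,-68,-76.5,-85])

```text
clock: 2.2
position: [441.6, 145.0, 313.5]
ee_rot: [0.707, -0.707, -0.001, 0.001]
contact_force: [-0.5, -0.0, -0.3]
gripper_width: 85.5
```

Request:
apply_moves(fingers=[0,0,0], dp=[[0,0,0],[0,0,0],[0,0,0]], yaw=[-6.7,-6.7,-6.7])

```text
clock: 2.5
position: [441.6, 144.9, 313.4]
ee_rot: [-0.665, 0.746, 0.001, -0.001]
contact_force: [-0.2, -0.1, 0.1]
gripper_width: 85.0
```

```bash
python3 - <<'E'
from h import *
c=load('w1.png')
P=[at(c,370+u/6,140+v/6,22) for u,v in [(262,75),(355,85),(300,505),(215,495)]]
print(np.mean(P,0),[p.round(1) for p in P])
b=[at(c,210+(u-450)*135/350,150+v*135/350,z) for u,v,z in [(487,36,6),(774,90,1.5),(768,140,1.5),(484,57,31),(590,75,31),(583,104,31),(484,90,31)]]
print([p.round(1) for p in b])
s=read_state();print(s['position'],R.from_quat(s['ee_rot']).as_matrix()[:2,1],s['contact_force'])
snap('wrist','w2.png')
w=load('w2.png')
im=cv2.imread('pics/w2.png');cv2.imwrite('pics/w2c.png',im)
E
```

```text
[435.458324    98.72908331  22.        ] [array([476.5, 102.3,  22. ]), array([473.4,  85.4,  22. ]), array([394.2,  95.5,  22. ]), array([397.6, 111.8,  22. ])]
[array([479.6, 313.3,   6. ]), array([444.1, 189. ,   1.5]), array([421.1, 193.3,   1.5]), array([473.7, 308.4,  31. ]), array([462.5, 265.7,  31. ]), array([450.6, 270.1,  31. ]), array([460. , 310.6,  31. ])]
[441.56031933 144.93151047 313.41730611] [-0.99343179  0.11439892] [-0.18406435 -0.12749815  0.05899644]
```

View pics/w2c.png

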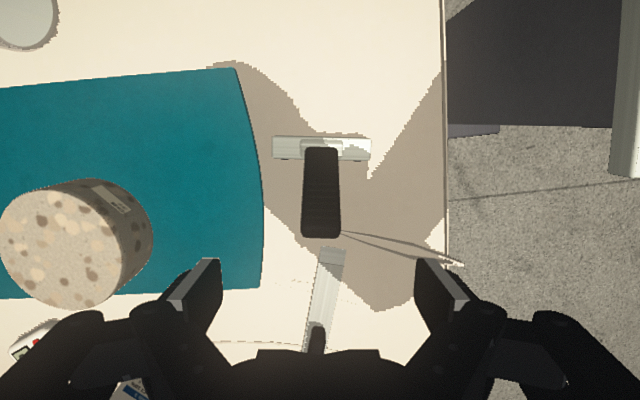

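```bash
python3 - <<'E'
from h import *
c=load('w2.png')
P=[at(c,u,v,22) for u,v in [(273,136),(371,138),(369,160),(272,159)]]
print(np.mean(P,0),[p.round(1) for p in P])
print([at(c,u,v,z).round(1) for u,v,z in [(301,234,84),(341,236,84),(321,235,84)]])
E
```

```text
[433.92023754  98.94361162  22.        ] [array([470.8,  84.9,  22. ]), array([393.8,  95.4,  22. ]), array([396.7, 112.6,  22. ]), array([474.3, 102.8,  22. ])]
[array([453.6, 147.5,  84. ]), array([427.8, 151.9,  84. ]), array([440.7, 149.7,  84. ])]
```

Request:
apply_moves(fingers=[0,0,0,0.6,1,1,1,1], dp=[[-0.15,-0.1,-4],[-0.15,-0.1,-8.0],[-0.15,-0.1,-8.0],[-0.15,-0.1,-8.0],[-0.15,-0.1,-8.0],[-0.15,-0.1,-8.0],[-0.15,-0.1,-8.0],[-0.15,-0.1,-8.0]], yaw=[-0.7,-0.7,-0.7,-0.7,-0.7,-0.7,-0.7,-0.7])

```text
clock: 3.35
position: [440.4, 144.3, 234.8]
ee_rot: [-0.661, 0.75, 0.001, 0.001]
contact_force: [-2.4, 1.5, 5.8]
gripper_width: 24.5
```

```bash
python3 - <<'E'
from h import *
s=read_state();print(s['clock'],s['position'],s['gripper_width'],R.from_quat(s['ee_rot']).as_matrix()[:2,1],s['contact_force'],s['wrist_torque'])
E
```

```text
3.35 [440.36024648 144.25231091 234.77227569] 24.516161846858832 [-0.99199811  0.12625176] [-2.38618192  1.49705121  5.81585931] [ 0.28205488  0.64061319 -0.00685464]
```

Request:
apply_moves(fingers=[1,1,1,1,1,1,1,1,1,1], dp=[[0,0,3],[0,0,7],[0,-3,10],[1,-7,11],[3,-12,11],[5,-17,11],[7,-22,11],[8.5,-26,11],[9.6,-29,11],[9.6,-29.4,11]], yaw=[0,0,0,2,4,6.2,6.2,6.2,6.2,6.2])

```text
clock: 4.35
position: [537.1, -153.2, 344.0]
ee_rot: [-0.699, 0.715, 0.001, 0.0]
contact_force: [-1.0, -0.3, -1.2]
gripper_width: 25.2
```

```bash
python3 - <<'E'
from h import *
s=read_state();print(s['clock'],s['position'],s['gripper_width'],R.from_quat(s['ee_rot']).as_matrix()[:2,1],s['contact_force'],s['wrist_torque'])
snap('wrist','w3.png');c=load('w3.png')
im=cv2.imread('pics/w3.png')
for gx,gy in [(-100,-75),(-100,75),(75,75),(75,-75),(0,0)]: print(gx,gy,np.round(proj(c,[536+gy,-271.5-gx,35])))
cv2.imwrite('pics/w3c.png',im)
E
```

```text
4.35 [ 537.08586457 -153.16164522  344.00730196] 25.184135716911022 [-0.99972913  0.02325518] [-0.97048304 -0.31897566 -1.18974978] [0.08762464 0.09317027 0.00193537]
-100 -75 [405. 177.]
-100 75 [234. 181.]
75 75 [215. -46.]
75 -75 [414. -52.]
0 0 [317.  56.]
```

View pics/w3c.png

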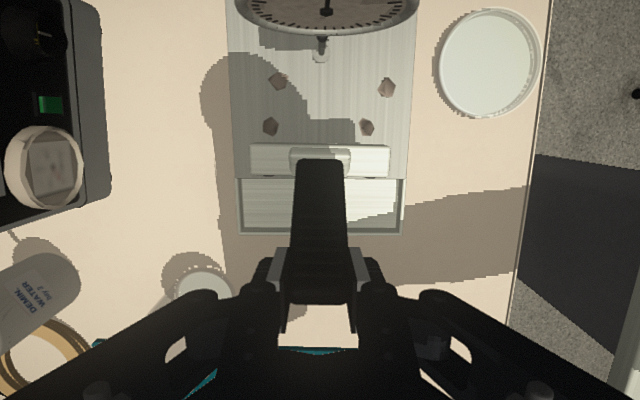

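```bash
python3 - <<'E'
from h import *
c=load('w3.png')
for n,u,v,z in [('foot',321,55,38),('c',278,83,39),('c',387,89,39),('c',270,128,39),('c',367,129,39),('TL',234,178,35),('TR',408,178,35),('L',231,110,35),('R',412,110,35),('trL',238,233,24),('trR',401,234,24),('dialL',235,15,205),('dialR',418,15,205),('beak',205,290,90)]: print(n,at(c,u,v,z).round(1))
E
```

```text
foot [ 532.6 -271.3   38. ]
c [ 567.5 -251.    39. ]
c [ 479.9 -244.4   39. ]
c [ 576.1 -216.    39. ]
c [ 495.7 -213.2   39. ]
TL [ 610.8 -174.4   35. ]
TR [ 458.6 -170.6   35. ]
L [ 608.2 -231.5   35. ]
R [ 457.7 -227.8   35. ]
trL [ 614.8 -119.7   24. ]
trR [ 459.6 -114.9   24. ]
dialL [ 560.9 -252.2  205. ]
dialR [ 505.1 -250.9  205. ]
beak [627.1 -96.3  90. ]
```

```bash
python3 - <<'E'
from h import *
a=load('w3.png');b=load('side0.png')
def tri(c1,p1,c2,p2):
    o1,d1=ray(c1,*p1);o2,d2=ray(c2,*p2);t=np.linalg.lstsq(np.c_[d1,-d2],o2-o1,rcond=None)[0]
    return (o1+t[0]*d1).round(0),(o2+t[1]*d2).round(0)
print(tri(a,(108,190),b,(347,281)),tri(a,(98,5),b,(297,350)))
for z in (60,100,140): print(z,at(a,100,60,z).round(),at(b,320,300,z).round())
a_=load('w3.png');s=344-234.8+22
print('bar top center',at(a,320,162,s).round(1))
E
```

```text
(array([ 706., -172.,   64.]), array([ 717., -142.,   78.])) (array([ 704., -313.,   41.]), array([ 714., -299.,   43.]))
60 [ 697. -270.   60.] [ 693. -199.   60.]
100 [ 672. -262.  100.] [ 707. -218.  100.]
140 [ 646. -254.  140.] [ 721. -236.  140.]
bar top center [ 535.7 -197.8  131.2]
```

Request:
apply_moves(fingers=[1,1,1,1,1,1,1,1,1,1], dp=[[4,0,0],[7.9,-1,0],[7.9,-5,0],[7.9,-8,0],[7.9,-9,0],[7.9,-9,-2],[7.9,-9,-4.5],[7.9,-9,-6.4],[7.9,-9,-7.2],[7.9,-9,-7.2]], yaw=[-7,-15,-15,-15,-15,-15,-15,-15,-15,-15])

```text
clock: 5.4
position: [615.3, -240.8, 271.6]
ee_rot: [-0.6, 0.8, 0.002, -0.0]
contact_force: [0.4, 0.1, -1.9]
gripper_width: 25.0
```

```bash
python3 - <<'E'
from h import *
s=read_state();print(s['clock'],s['position'],s['gripper_width'],R.from_quat(s['ee_rot']).as_matrix()[:2,1],s['contact_force'],s['wrist_torque'])
snap('wrist','w4.png');snap('side','s4.png')
a=cv2.imread('pics/w4.png');b=cv2.imread('pics/s4.png')
b=cv2.resize(b[190:340,170:330],(640,600))
o=np.zeros((600,800,3),np.uint8);o[:300,:480]=cv2.resize(a,(480,300));o[300:,:320]=cv2.resize(b,(320,300))
cv2.imwrite('pics/v4.png',o[:, :480])
E
```

```text
5.4 [ 615.29758245 -240.81892684  271.61669683] 25.02336828302358 [-0.96024903  0.27912548] [ 0.37100476  0.14159192 -1.94359014] [0.04051716 0.00057472 0.00048268]
```

View pics/v4.png

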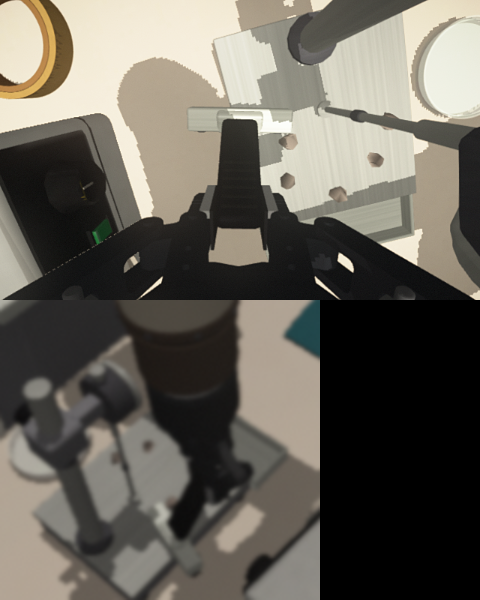

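Request:
apply_moves(fingers=[1,1,1,1,1,1,1,1], dp=[[0,0,-0.15],[0.15,0.6,-0.15],[0.35,1.2,-0.15],[0.5,1.8,-0.15],[0.7,2.4,-0.15],[0.8,2.9,-0.15],[0.95,3.3,-0.15],[0.95,3.3,-0.15]], yaw=[0,0,0,0,0,0,0,0])

```text
clock: 6.3
position: [625.4, -207.8, 271.3]
ee_rot: [-0.601, 0.8, 0.001, 0.001]
contact_force: [0.2, -0.2, -0.9]
gripper_width: 24.8
```

```bash
cat > chips.py <<'E'
from h import *
G=np.array([533,-272.]);XG=np.array([-.024,-1]);YG=np.array([1,-.024])
def tow(gx,gy): return G+gx*XG+gy*YG
def seam(f,x0=-105,x1=30):  # rectified top view of table from wrist image, 3 px per mm
    c=load(f);im=cv2.imread('pics/'+f)
    src=[];dst=[]
    gxs=np.arange(-160,70,.5);gys=np.arange(-90,90,.5)
    mx=np.zeros((len(gxs),len(gys)),np.float32);my=mx.copy()
    for i,gx in enumerate(gxs):
        for j,gy in enumerate(gys):
            p=tow(gx,gy);mx[i,j],my[i,j]=proj(c,[p[0],p[1],38])
    return cv2.remap(im,mx,my,cv2.INTER_LINEAR)
E
python3 - <<'E'
from chips import *
s=read_state();print(s['clock'],s['position'],s['gripper_width'],s['contact_force'],s['wrist_torque'])
snap('wrist','w5.png')
# top view to find brown blobs
t=seam('w5.png');cv2.imwrite('pics/t5.png',t)
hsv=cv2.cvtColor(t,cv2.COLOR_BGR2HSV);b,g,r=[t[...,i].astype(int) for i in range(3)]
m=((r-b>18)&(r<190)).astype(np.uint8);n,l,st,ce=cv2.connectedComponentsWithStats(m)
for k in range(1,n):
    if st[k,4]>120: print(st[k,4],'gx',round(ce[k][1]*.5-160),'gy',round(ce[k][0]*.5-90),t[int(ce[k][1]),int(ce[k][0])])
E
```

```text
6.3 [ 625.39336083 -207.77716318  271.31608645] 24.769170534306383 [ 0.1926236  -0.15644636 -0.86528711] [ 0.05226009 -0.05476329 -0.0307253 ]
11585 gx -130 gy -64 [ 98 110 110]
220 gx -115 gy 33 [159 177 177]
302 gx -102 gy 26 [163 182 182]
149 gx -104 gy 40 [159 177 176]
141 gx -103 gy 5 [158 176 177]
758 gx -80 gy 0 [126 143 158]
590 gx -56 gy -38 [ 84  96 108]
570 gx -56 gy 42 [115 131 143]
408 gx -25 gy 32 [144 164 181]
893 gx -16 gy -82 [148 164 168]
741 gx -25 gy -54 [105 121 132]
1595 gx 19 gy 78 [143 165 179]
833 gx 16 gy -83 [110 125 133]
```

Request:
apply_moves(fingers=[1,1,1,1,1,1,1,1,1,1], dp=[[0,0,2],[0,-1.5,2],[0,-3,2],[0,-3.6,2],[0,-3.6,1],[0,-3.6,-0.1],[0,-3.6,-0.1],[-0.4,-3.6,-0.1],[-0.8,-3.6,-0.1],[-1.0,-3.6,-0.1]], yaw=[0,0,0,0,0,0,0,0,0,0])

```text
clock: 7.35
position: [614.9, -243.9, 270.0]
ee_rot: [-0.601, 0.8, 0.001, 0.001]
contact_force: [0.7, -0.0, -0.7]
gripper_width: 25.2
```

```bash
cat >> chips.py <<'E'
def blobs(f):
    t=seam(f);b,g,r=[t[...,i].astype(int) for i in range(3)]
    m=((r-b>18)&(r<190)).astype(np.uint8);n,l,st,ce=cv2.connectedComponentsWithStats(m)
    for k in range(1,n):
        gx,gy=ce[k][1]*.5-160,ce[k][0]*.5-90
        if 120<st[k,4]<1500 and abs(gy)<76: print(st[k,4],'gx',round(gx),'gy',round(gy))
def st():
    s=read_state();p=s['position'];y=R.from_quat(s['ee_rot']).as_matrix()[:2,1]
    d=np.array([y[1],-y[0]]);e=-y
    def g(w): w=w-G;return np.round([w@XG,w@YG],1)
    B=p[:2]-45.6*d
    print(s['clock'],p.round(1),'yaw',np.degrees(np.arctan2(-y[1],-y[0])).round(1),'w',round(s['gripper_width'],1),'F',s['contact_force'].round(1),'T',s['wrist_torque'].round(2),'B',g(B),'in',g(B+9*d-40*e),'out',g(B+9*d+40*e))
E
python3 - <<'E'
from chips import *
st();snap('wrist','w6.png');blobs('w6.png')
E
```

```text
7.35 [ 614.9 -243.9  270. ] yaw -16.2 w 25.2 F [ 0.7 -0.  -0.7] T [-0.   -0.33  0.09] B [14.  69.6] in [-4.9 33.2] out [ 15.5 110.5]
866 gx -80 gy -1
611 gx -56 gy -38
580 gx -56 gy 42
568 gx -27 gy 31
273 gx -22 gy -55
```

Request:
apply_moves(fingers=[1,1,1], dp=[[-0.2,0,0],[-0.35,0,0],[-0.35,0,0]], yaw=[0,0,0])

```text
clock: 7.7
position: [610.8, -243.9, 270.0]
ee_rot: [-0.6, 0.8, 0.001, 0.0]
contact_force: [0.8, 0.8, 0.3]
gripper_width: 24.9
```

```bash
python3 - <<'E'
from chips import *
st()
E
```

```text
7.7 [ 610.8 -243.9  270. ] yaw -16.2 w 24.9 F [0.8 0.8 0.3] T [ 0.11 -0.2   0.01] B [14.1 65.5] in [-4.8 29.1] out [ 15.7 106.5]
```

Request:
apply_moves(fingers=[1,1,1,1,1,1,1,1], dp=[[0,0.6,0],[0,1.2,0],[0,1.8,0],[-0.1,2.3,0],[-0.3,2.8,0],[-0.5,3.3,0],[-0.5,3.8,0],[-0.5,3.8,0]], yaw=[0,0,0,0,0,0,0,0])

```text
clock: 8.5
position: [605.6, -205.0, 270.1]
ee_rot: [-0.601, 0.8, 0.002, 0.0]
contact_force: [-1.2, 1.8, 2.0]
gripper_width: 24.8
```

```bash
python3 - <<'E'
from chips import *
st();snap('wrist','w7.png');blobs('w7.png')
E
```

```text
8.5 [ 605.6 -205.   270.1] yaw -16.2 w 24.8 F [-1.2  1.8  2. ] T [ 0.54  0.39 -0.06] B [-24.6  59.3] in [-43.5  22.9] out [-23.1 100.3]
771 gx -80 gy 0
611 gx -56 gy -38
669 gx -52 gy 34
745 gx -25 gy -53
191 gx -23 gy 52
145 gx 30 gy -62
```

Request:
apply_moves(fingers=[1,1,1,1,1,1,1,1,1,1], dp=[[-1.5,0.5,0],[-3.0,0.5,0],[-4.1,0.5,0],[-4.1,1.2,0],[-4.1,2.4,0],[-4.1,3.6,0],[-4.1,4.8,0],[-4.1,6.0,0],[-4.1,7.2,0],[-4.1,8.2,0]], yaw=[6,12,14.8,14.8,14.8,14.8,14.8,14.8,14.8,14.8])

```text
clock: 9.55
position: [564.7, -121.8, 270.1]
ee_rot: [-0.699, 0.716, 0.002, 0.0]
contact_force: [0.3, -0.3, 0.3]
gripper_width: 24.7
```

```bash
python3 - <<'E'
from chips import *
st();snap('wrist','w8.png');blobs('w8.png')
E
```

```text
9.55 [ 564.7 -121.8  270.1] yaw -1.4 w 24.7 F [ 0.3 -0.3  0.3] T [-0.18 -0.13  0.01] B [-105.3   28.1] in [-114.3  -11.9] out [-114.3   68.1]
268 gx -76 gy -50
132 gx -45 gy 24
155 gx -31 gy -35
139 gx -31 gy 18
243 gx -28 gy -13
150 gx -28 gy 6
122 gx -24 gy 46
```

Request:
apply_moves(fingers=[1,1,1,1,1,1,1,1,1,1], dp=[[0,0,2.5],[-4,0,2.5],[-8,-1,2.5],[-10.6,-4,2.5],[-10.6,-7.5,2.5],[-10.6,-9.5,2.5],[-10.6,-10.2,2.5],[-10.6,-10.2,1],[-10.6,-10.2,0],[-10.6,-10.2,0]], yaw=[0,0,0,0,0,0,0,0,0,0])

```text
clock: 10.6
position: [458.7, -222.3, 269.8]
ee_rot: [-0.699, 0.715, 0.003, -0.0]
contact_force: [-0.5, -0.2, -0.6]
gripper_width: 25.0
```

```bash
python3 - <<'E'
from chips import *
st();snap('wrist','w9.png');blobs('w9.png');t=seam('w9.png');cv2.imwrite('pics/t9.png',np.hstack([cv2.resize(t,(360,460)),cv2.resize(cv2.imread('pics/w9.png'),(440,460))]))
E
```

```text
10.6 [ 458.7 -222.3  269.8] yaw -1.3 w 25.0 F [-0.5 -0.2 -0.6] T [ 0.02  0.12 -0.03] B [ -2.3 -75.4] in [ -11.3 -115.4] out [-11.4 -35.4]
132 gx -51 gy -35
399 gx -27 gy -53
```

View pics/t9.png

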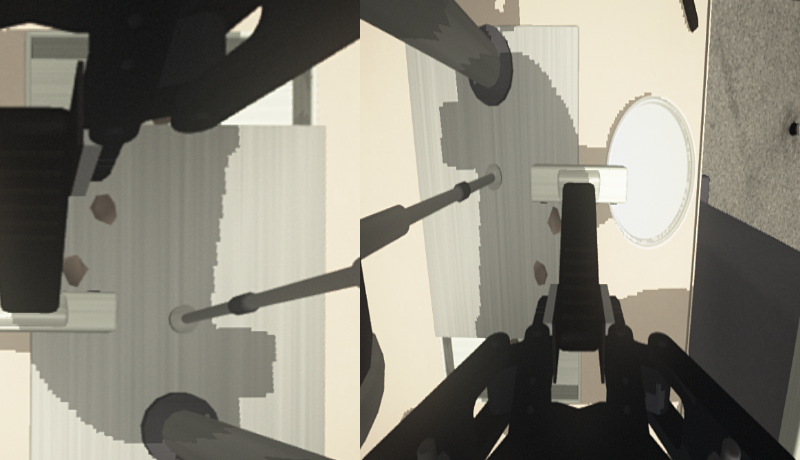

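Request:
apply_moves(fingers=[1,1,1,1,1,1,1,1,1,1], dp=[[0,1,0],[0,2,0],[0,2.6,0],[1.5,2.6,0],[3,2.6,0],[3,3.8,0],[3,5,0],[3,6.2,0],[3,7.4,0],[3,8.6,0]], yaw=[0,0,0,0,0,0,0,0,0,0])

```text
clock: 11.65
position: [488.2, -135.0, 269.8]
ee_rot: [-0.699, 0.715, 0.003, -0.0]
contact_force: [0.0, -0.7, -0.5]
gripper_width: 24.9
```

Request:
apply_moves(fingers=[1,1,1,1,1,1], dp=[[0,1.2,0],[0,2.1,0],[0,2.1,0],[0,2.1,2],[0,2.1,5],[0,2.1,8]], yaw=[0,0,0,0,0,0])

```text
clock: 12.25
position: [487.9, -114.1, 350.1]
ee_rot: [-0.699, 0.715, 0.004, -0.001]
contact_force: [0.7, 0.1, -1.4]
gripper_width: 24.9
```

```bash
python3 - <<'E'
from chips import *
st();snap('wrist','w10.png');snap('side','s10.png');t=seam('w10.png');b=cv2.imread('pics/s10.png')
o=np.hstack([cv2.resize(cv2.imread('pics/w10.png'),(440,275)),cv2.resize(t,(360,275))])
o2=cv2.resize(b[180:340,170:340],(340,320));o2=np.hstack([o2,cv2.resize(cv2.imread('pics/w10.png')[130:330,200:450],(400,320)),np.zeros((320,60,3),np.uint8)])
cv2.imwrite('pics/v10.png',np.vstack([o,o2]))
E
```

```text
12.25 [ 487.9 -114.1  350.1] yaw -1.3 w 24.9 F [ 0.7  0.1 -1.4] T [ 0.07 -0.09 -0.07] B [-111.2  -48.8] in [-120.1  -88.8] out [-120.3   -8.8]
```

View pics/v10.png

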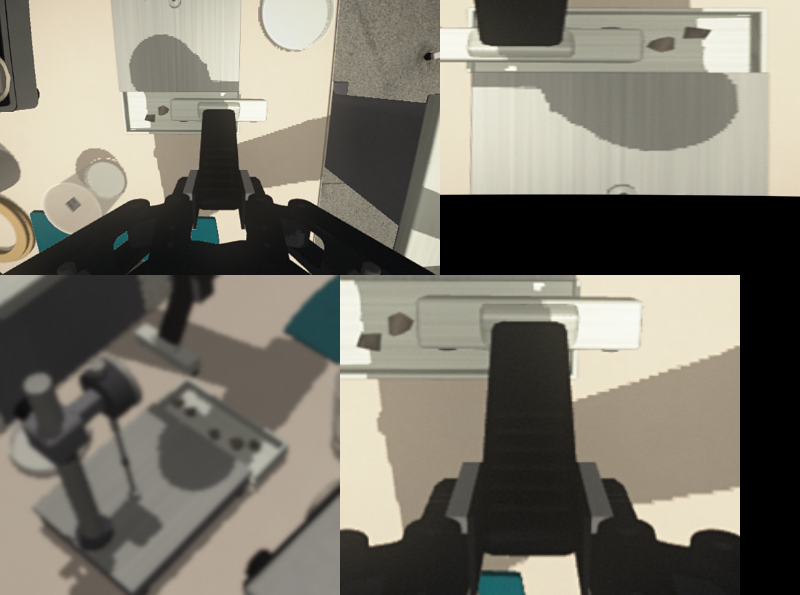

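Request:
apply_moves(fingers=[1,1,1,1,1,1,1,1,1,1], dp=[[-1,4.5,0],[-2,9,0],[-3,13.5,0],[-4,18,0],[-4.6,22,0],[-4.6,24.5,0],[-4.6,24.9,-3],[-4.6,24.9,-6.5],[-4.6,24.9,-9.5],[-4.6,24.9,-10.8]], yaw=[-1,-3,-5,-6,-6,-6,-6,-6,-6,-6])

```text
clock: 13.35
position: [442.1, 133.9, 242.5]
ee_rot: [-0.661, 0.751, 0.0, -0.0]
contact_force: [-1.1, -0.7, -1.6]
gripper_width: 24.7
```

```bash
python3 - <<'E'
from chips import *
st()
E
```

```text
13.35 [442.1 133.9 242.5] yaw -7.3 w 24.7 F [-1.1 -0.7 -1.6] T [ 0.02  0.05 -0.  ] B [-358.4 -105.4] in [-371.4 -144.3] out [-363.2  -64.7]
```

Request:
apply_moves(fingers=[1,1,1,0.7,0.3,0,0,0,0,0], dp=[[0,0,-0.4],[0,0,-0.75],[0,0,-0.75],[0,0,-0.75],[0,0,-0.75],[0,0,-0.75],[0,0,-0.75],[0,0,2],[0,0,6],[0,0,9]], yaw=[0,0,0,0,0,0,0,0,0,0])

```text
clock: 14.35
position: [442.3, 134.0, 334.7]
ee_rot: [-0.661, 0.75, -0.0, 0.001]
contact_force: [0.3, 0.3, -0.6]
gripper_width: 85.6
```

```bash
python3 - <<'E'
from chips import *
st();snap('wrist','w11.png');c=load('w11.png')
im=cv2.imread('pics/w11.png')
g=cv2.cvtColor(im,cv2.COLOR_BGR2GRAY)
# dark scraper-grip blob
m=(g[100:300,200:430]<60).astype(np.uint8);n,l,sx,ce=cv2.connectedComponentsWithStats(m)
for k in range(1,n):
    if sx[k,4]>300: print(sx[k],ce[k])
print(np.round(proj(c,[442.1-6,133.9-45,22])),np.round(proj(c,[441.5,137,90])))
E
```

```text
14.35 [442.3 134.  334.7] yaw -7.3 w 85.6 F [ 0.3  0.3 -0.6] T [ 0.04 -0.11  0.02] B [-358.4 -105.2] in [-371.5 -144. ] out [-363.3  -64.4]
[ 100   47   36   83 2688] [117.54129464  89.2109375 ]
[  0 159  23  41 774] [ 11.19896641 181.54909561]
[214 159  16  41 579] [221.83246978 180.47495682]
[320. 147.] [322. 225.]
```

Request:
apply_moves(fingers=[0,0,0,0,0,0], dp=[[0.5,4,0],[1,8,0],[1.9,11,-2],[1.9,13,-5],[1.9,13.3,-6.5],[1.9,13.3,-6.5]], yaw=[-3,-7.4,-7.4,-7.4,-7.4,-7.4])

```text
clock: 15.0
position: [461.8, 267.8, 271.8]
ee_rot: [-0.612, 0.791, -0.002, 0.002]
contact_force: [-0.0, -1.0, 0.1]
gripper_width: 85.4
```

```bash
python3 - <<'E'
from chips import *
st();snap('wrist','w12.png');c=load('w12.png')
im=cv2.imread('pics/w12.png')
u=np.array([.254,.967]);C=np.array([449.7,253.6]);n=np.array([u[1],-u[0]])
for bx,by,z in [(65,12,1.5),(65,-12,1.5),(-16,7,31),(-16,-7,31),(-60,7,31),(-60,-7,31)]:
    w=C-bx*u+by*n; print(bx,by,np.round(proj(c,[*w,z])))
g=cv2.cvtColor(im,cv2.COLOR_BGR2GRAY)
m=(g[:330,225:420]<55).astype(np.uint8);k,l,sx,ce=cv2.connectedComponentsWithStats(m)
for i in range(1,k):
    if sx[i,4]>300:
        pts=np.argwhere(l==i)[:,::-1].astype(np.float32);print(sx[i],ce[i]+[225,0],cv2.boxPoints(cv2.minAreaRect(pts)).round()+[225,0])
E
```

```text
15.0 [461.8 267.8 271.8] yaw -14.5 w 85.4 F [-0.  -1.   0.1] T [-0.04 -0.02  0.01] B [-493.7  -94.5] in [-511.6 -131.4] out [-493.3  -53.5]
65 12 [317. 100.]
65 -12 [351. 100.]
-16 7 [324. 221.]
-16 -7 [344. 221.]
-60 7 [323. 280.]
-60 -7 [343. 280.]
[  96  216   20   63 1018] [330.28290766 243.72200393] [[321. 216.]
 [340. 216.]
 [340. 278.]
 [321. 278.]]
```

Request:
apply_moves(fingers=[0,0,0,0,0.5,1,1,1,1,1], dp=[[0.2,2.7,0],[0.2,2.7,-4],[0.2,2.7,-8],[0.2,2.7,-9.0],[0.2,2.7,-9.0],[0.2,2.7,-9.0],[0.2,2.7,-9.0],[0.2,2.7,-9.0],[0.2,2.7,-9.0],[0.2,2.7,-9.0]], yaw=[0,0,0,0,0,0,0,0,0,0])

```text
clock: 16.05
position: [464.6, 295.0, 185.0]
ee_rot: [-0.612, 0.791, -0.002, 0.005]
contact_force: [-2.2, 0.8, 4.8]
gripper_width: 12.7
```

```bash
python3 - <<'E'
from chips import *
st()
E
```

```text
16.05 [464.6 295.  185. ] yaw -14.5 w 12.7 F [-2.2  0.8  4.8] T [-0.16  0.5  -0.04] B [-521.   -92.4] in [-538.8 -129.3] out [-520.6  -51.4]
```

```bash
python3 - <<'E'
from chips import *
for w,s in [('wrist0.png','side0.png'),('w4.png','s4.png'),('w10.png','s10.png'),('wrist0.png','scene0.png')]:
    P=load(w)['W'][:3,3]; c=load(s); u,v=np.round(proj(c,P)).astype(int); im=cv2.imread('pics/'+s)
    print(s,P.round(),u,v); print(im[max(v-12,0):v+13:4,u-16:u+17:4].mean(2).round().astype(int))
E
```

```text
side0.png [626. -66. 373.] 334 122
[[ 91  35  26  43  43  21  21  22  22]
 [ 86  24  27  33  27  21  23  22  22]
 [ 80  24  28  34  55  22  22  22  22]
 [ 77  24  22  40  81  25  24  23  21]
 [ 75  25  25  65 106  43  24  23  23]
 [ 60  25  25  26  32  24  23  23  24]
 [ 91  72  32  24  25 117 112  25  25]]
s4.png [ 598. -305.  241.] 231 256
[[ 80  43  28  30  28  28  73  89  19]
 [ 43  49  28  27  32  86  99  80  30]
 [ 72  96  83  53 127 109 132 131  97]
 [144 161 158  63 145 133 133 132 132]
 [103 163 163 109 125 133 133 102 128]
 [127 161 144 123 101 134 133  80 129]
 [158 138 132  81  72 134 136 135 133]]
s10.png [ 487. -180.  320.] 230 152
[[ 96  97 161 166 167 131  36  21  22]
 [ 82  96 104 163 166  43  25  22  21]
 [ 97  96  96 136 168 121  31  32  22]
 [ 98  98  98  99 126  75  26  23  22]
 [ 98  99  99  81  72  67  73  22  74]
 [101  95  76  71  58  53  89  33  50]
 [ 85  73  69  49  44  44  88  77  23]]
scene0.png [626. -66. 373.] 364 88
[[ 18  18  15  98  99  99  99  98  99]
 [ 18  14  15 140  98  98  99  99  98]
 [ 19  16  16  97 100  99  99 100  99]
 [ 19  18  15  97  98  99  99  98 101]
 [ 14  12  42  97  98  97  99  97  99]
 [ 17  19  34  19  98  98  99  98  99]
 [ 17  16  36  16 100 100  99  98  99]]
```

Request:
apply_moves(fingers=[1,1,1,1,1,1,1,1,1,1], dp=[[0,0,2],[0,0,6],[0,0,10],[0,-3,13],[1,-7.5,13],[2,-12,13],[3,-16.5,13],[4,-21,13],[5,-25.5,13],[6,-30,13]], yaw=[0,0,0,2,4,6,8,10,12,13.1])

```text
clock: 17.05
position: [524.4, -6.8, 315.4]
ee_rot: [-0.699, 0.715, -0.002, 0.005]
contact_force: [0.5, 0.7, -1.6]
gripper_width: 12.5
```

```bash
python3 - <<'E'
from chips import *
st()
E
```

```text
17.05 [524.4  -6.8 315.4] yaw -1.4 w 12.5 F [ 0.5  0.7 -1.6] T [ 0.08 -0.12 -0.01] B [-219.4  -15. ] in [-228.4  -55. ] out [-228.4   25. ]
```

Request:
apply_moves(fingers=[1,1,1,1,1,1,1,1], dp=[[0.4,-4,0],[0.8,-8,0],[1.2,-11,0],[1.2,-11.9,-2],[1.2,-11.9,-5],[1.2,-11.9,-7.5],[1.2,-11.9,-8.3],[1.2,-11.9,-8.3]], yaw=[0,0,0,0,0,0,0,0])

```text
clock: 17.85
position: [536.1, -125.8, 231.6]
ee_rot: [-0.699, 0.715, -0.001, 0.004]
contact_force: [0.9, 0.4, -1.2]
gripper_width: 12.9
```

```bash
python3 - <<'E'
from chips import *
st();snap('wrist','w13.png');snap('side','s13.png');c=load('w13.png');p=read_state()['position']
z=p[2]-185
for bx,by in [(65,12),(65,-12),(51,12),(51,-12)]:
    w=p[:2]+(bx+45.3)*XG+by*YG; print(bx,by,np.round(proj(c,[*w,z+(1.5 if bx==65 else 6)])))
print('foot',np.round(proj(c,[*G,38])))
a=cv2.imread('pics/w13.png');b=cv2.imread('pics/s13.png')
cv2.imwrite('pics/v13.png',np.hstack([cv2.resize(a[0:240,200:440],(480,480)),cv2.resize(b[200:330,190:277],(320,480))]))
E
```

```text
17.85 [ 536.1 -125.8  231.6] yaw -1.3 w 12.9 F [ 0.9  0.4 -1.2] T [ 0.01  0.02 -0.04] B [-100.7   -0.4] in [-109.7  -40.4] out [-109.7   39.6]
65 12 [293.  14.]
65 -12 [350.  14.]
51 12 [293.  48.]
51 -12 [350.  47.]
foot [322. -67.]
```

View pics/v13.png

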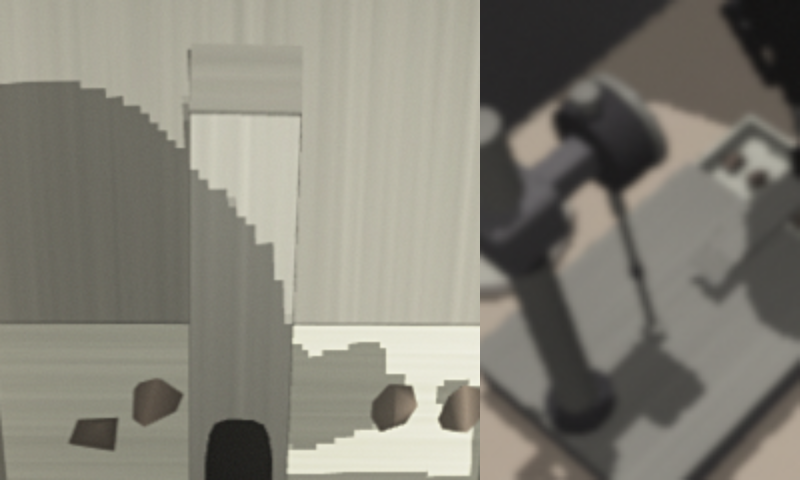

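Request:
apply_moves(fingers=[1,1,1,1], dp=[[0,0,-0.6],[0,0,-1.0],[0,0,-1.15],[0,0,-1.15]], yaw=[0,0,0,0])

```text
clock: 18.35
position: [536.9, -125.6, 222.0]
ee_rot: [-0.699, 0.715, -0.002, 0.006]
contact_force: [0.1, -0.0, -1.5]
gripper_width: 12.7
```

```bash
python3 - <<'E'
from chips import *
st()
E
```

```text
18.35 [ 536.9 -125.6  222. ] yaw -1.3 w 12.7 F [ 0.1 -0.  -1.5] T [0.04 0.02 0.04] B [-100.9    0.4] in [-109.8  -39.6] out [-109.9   40.4]
```

Request:
apply_moves(fingers=[1,1,1], dp=[[0,0,-0.15],[0,0,-0.25],[0,0,-0.25]], yaw=[0,0,0])

```text
clock: 18.65
position: [537.1, -125.5, 219.9]
ee_rot: [-0.699, 0.715, -0.002, 0.006]
contact_force: [-0.4, 1.2, 1.7]
gripper_width: 12.3
```

```bash
python3 - <<'E'
from chips import *
st()
E
```

```text
18.65 [ 537.1 -125.5  219.9] yaw -1.3 w 12.3 F [-0.4  1.2  1.7] T [ 0.12  0.26 -0.03] B [-101.     0.7] in [-109.9  -39.4] out [-110.    40.6]
```

Request:
apply_moves(fingers=[1,1,1,1], dp=[[0,-1,0],[-0.05,-2,0],[-0.1,-2.8,0],[-0.1,-2.8,0]], yaw=[0,0,0,0])

```text
clock: 19.05
position: [536.1, -155.0, 220.1]
ee_rot: [-0.699, 0.715, -0.003, 0.006]
contact_force: [-0.1, -1.1, 1.2]
gripper_width: 12.7
```

```bash
python3 - <<'E'
from chips import *
st()
E
```

```text
19.05 [ 536.1 -155.   220.1] yaw -1.4 w 12.7 F [-0.1 -1.1  1.2] T [-0.41 -0.03  0.04] B [-71.5   0.3] in [-80.5 -39.7] out [-80.5  40.3]
```

Request:
apply_moves(fingers=[1,1,1,1,1,1], dp=[[0,-0.3,0],[0,-0.6,0],[0,-0.9,0],[0,-1.2,0],[0,-1.5,0],[0,-1.5,0]], yaw=[0,0,0,0,0,0])

```text
clock: 19.65
position: [536.2, -170.1, 220.1]
ee_rot: [-0.699, 0.716, -0.003, 0.006]
contact_force: [0.3, 3.0, 2.4]
gripper_width: 12.9
```

```bash
python3 - <<'E'
from chips import *
st()
E
```

```text
19.65 [ 536.2 -170.1  220.1] yaw -1.4 w 12.9 F [0.3 3.  2.4] T [ 0.42 -0.04  0.06] B [-56.3   0.8] in [-65.3 -39.2] out [-65.3  40.8]
```

Request:
apply_moves(fingers=[1,1,1,1,1], dp=[[0,-0.25,0],[0,-0.5,0],[0,-0.75,0],[0,-1.0,0],[0,-1.0,0]], yaw=[0,0,0,0,0])

```text
clock: 20.15
position: [536.2, -180.6, 220.1]
ee_rot: [-0.699, 0.716, -0.003, 0.006]
contact_force: [0.9, 1.5, 1.2]
gripper_width: 12.6
```

```bash
python3 - <<'E'
from chips import *
st();s=get_image('wrist')['color'];cv2.imwrite('pics/w14.png',s)
E
```

```text
20.15 [ 536.2 -180.6  220.1] yaw -1.4 w 12.6 F [0.9 1.5 1.2] T [ 0.4  -0.01  0.06] B [-45.9   1. ] in [-54.9 -39. ] out [-54.9  41. ]
```

Request:
apply_moves(fingers=[1,1,1,1], dp=[[0,-0.3,0],[0,-0.6,0],[0,-0.9,0],[0,-0.9,0]], yaw=[0,0,0,0])

```text
clock: 20.6
position: [536.2, -190.1, 220.1]
ee_rot: [-0.698, 0.716, -0.003, 0.006]
contact_force: [-0.1, 0.5, 2.0]
gripper_width: 12.4
```

```bash
python3 - <<'E'
from chips import *
st()
E
```

```text
20.6 [ 536.2 -190.1  220.1] yaw -1.4 w 12.4 F [-0.1  0.5  2. ] T [ 0.29  0.1  -0.02] B [-36.4   1.2] in [-45.4 -38.8] out [-45.4  41.2]
```

Request:
apply_moves(fingers=[1,1,1,1], dp=[[0,-0.3,0],[0,-0.6,0],[0,-0.9,0],[0,-0.9,0]], yaw=[0,0,0,0])

```text
clock: 21.0
position: [536.2, -199.5, 220.1]
ee_rot: [-0.698, 0.716, -0.003, 0.006]
contact_force: [0.3, 1.2, 2.2]
gripper_width: 12.7
```

```bash
python3 - <<'E'
from chips import *
st();snap('wrist','w15.png');snap('side','s15.png')
E
```

```text
21.0 [ 536.2 -199.5  220.1] yaw -1.4 w 12.7 F [0.3 1.2 2.2] T [ 0.26  0.01 -0.01] B [-26.9   1.4] in [-36.  -38.6] out [-35.9  41.4]
```

Request:
apply_moves(fingers=[0.6,0.3,0,0,0,0,0,0,0,0], dp=[[0,0,0],[0,0,0],[0,0,0],[0,0,0],[0,0,1],[0,1,3],[0,3,6],[0,7,9],[0,10,12],[0,10,13]], yaw=[0,0,0,0,0,0,0,0,0,0])

```text
clock: 22.1
position: [536.8, -97.0, 354.8]
ee_rot: [-0.7, 0.714, -0.006, 0.008]
contact_force: [0.0, -0.5, 0.5]
gripper_width: 85.3
```

```bash
python3 - <<'E'
from chips import *
st();snap('wrist','w16.png');snap('side','s16.png');snap('scene','c16.png')
a=cv2.imread('pics/w16.png');b=cv2.imread('pics/s16.png')
c=load('w16.png')
print('foot',np.round(proj(c,[*G,44])))
for gx in (-97,-10): print(gx,[np.round(proj(c,[*tow(gx,gy),41])) for gy in (-12,12)])
cv2.imwrite('pics/v16.png',np.hstack([cv2.resize(a[0:240,200:440],(480,480)),cv2.resize(b[200:330,190:277],(320,480))]))
E
```

```text
22.1 [536.8 -97.  354.8] yaw -1.1 w 85.3 F [ 0.  -0.5  0.5] T [-0.04 -0.03 -0.01] B [-129.5   -0.2] in [-138.3  -40.3] out [-138.7   39.7]
foot [328. -24.]
-97 [array([341., 107.]), array([312., 107.])]
-10 [array([343.,  -8.]), array([312.,  -8.])]
```

Request:
apply_moves(fingers=[0,0,0,0], dp=[[0,-3,-0.5],[0,-5.6,-1.1],[0,-5.6,-1.1],[0,-5.6,-1.1]], yaw=[0,0,0,0])

```text
clock: 22.65
position: [535.3, -156.8, 338.0]
ee_rot: [-0.697, 0.717, -0.002, 0.005]
contact_force: [0.4, 0.9, 1.0]
gripper_width: 85.4
```

```bash
python3 - <<'E'
from chips import *
st();snap('wrist','w17.png');c=load('w17.png')
im=cv2.imread('pics/w17.png');g=cv2.cvtColor(im,cv2.COLOR_BGR2GRAY);g3=cv2.cvtColor(cv2.imread('pics/w3.png'),cv2.COLOR_BGR2GRAY)
print('w3 dial');print(g3[4:34:2,296:356:3]);print('w17 dial');print(g[4:34:2,296:356:3])
print('grip expected',[np.round(proj(c,[*tow(gx,gy),66])) for gx in (-89,-45) for gy in (-7,7)])
m=(g[60:260,260:380]<55).astype(np.uint8);k,l,sx,ce=cv2.connectedComponentsWithStats(m)
for i in range(1,k):
    if sx[i,4]>200:
        pts=np.argwhere(l==i)[:,::-1].astype(np.float32);print(sx[i],cv2.minAreaRect(pts),cv2.boxPoints(cv2.minAreaRect(pts)).round()+[260,60])
print('blade rear expected',[np.round(proj(c,[*tow(-94,gy),41])) for gy in (-12,12)])
print('col profile',g[60:220:4,309:331:11].T)
print('row profile v=75',g[75,290:350:2])
E
```

```text
22.65 [ 535.3 -156.8  338. ] yaw -1.6 w 85.4 F [0.4 0.9 1. ] T [0.03 0.04 0.  ] B [-69.6  -0.6] in [-78.8 -40.6] out [-78.5  39.5]
w3 dial
[[ 94  91  88  89  89  87  84  84  94  92  24  53  88  91  93  90  93  94
   91  89]
 [ 87  83  82  84  87  88  88  91  94  94  28  59  95  89  91  92  89  92
   88  85]
 [ 91  86  91  93  90  89  88  89  67  40  25  29  65  84  88  88  87  92
   91  94]
 [ 92  90  94  91  90  92  94  89  40  30  31  30  35  93  90  89  92  92
   93  90]
 [ 92  93  90  88  90  89  89  93  38  27  29  26  36  93  91  94  91  93
   90  93]
 [ 93  91  93  91  91  94  90  88  51  25  22  25  48  94  96  94  95  89
   93  90]
 [ 91  91  91  92  91  92  92  91  88  79  42  89  94  92  89  91  90  89
   90  92]
 [ 93  92  92  93  93  91  86  87  77  79  93  95  95  94  95  94  92  92
   91  93]
 [ 88  93  93  94  95  94  91  91  88  90  93  89  94  92  93  93  91  92
   95  95]
 [ 95  92  92  89  89  95  93  90  93  95  90  90  93  94  94  96  94  94
   96  95]
 [ 92  92  92  94  92  92  94  94  98  95  92  94  96  96  90  92  94  96
   94  94]
 [ 73  39  93  92  77  92 
[... 1333 characters left out ...]
[332., 116.]), array([313., 116.])]
[  48   57   18   59 1028] ((56.5, 86.0), (58.0, 17.0), 90.0) [[308. 117.]
 [325. 117.]
 [325. 175.]
 [308. 175.]]
blade rear expected [array([337., 177.]), array([308., 177.])]
col profile [[167 168 170 169 172 170 172 171 173 174 102 101 102 103 105  30  30  31
   32  30  34  32  33  34  33  30  34  33  34  97  88 214 210 211 214 208
  212 206 208 206]
 [138 115 168 170 168 171 170 170 173 172 172 173 173 174  61  43  40  37
   39  39  41  36  37  38  42  36  35  37  39 102  85 213 210 217  62  80
  100 208 211 208]]
row profile v=75 [151 149 146 149 150 153 161 169 167 172 171 168 167 172 176 168 170 168
 173 175 174 140 152 154 158 160 158 158 154 156]
```

```bash
python3 - <<'E'
from chips import *
st();snap('wrist','w18.png');snap('side','s18.png')
def dial(f):
    c=load(f);g=cv2.cvtColor(cv2.imread('pics/'+f),cv2.COLOR_BGR2GRAY)
    P=[]
    for v in range(0,40):
        for u in range(250,400):
            if g[v,u]<40:
                o,d=ray(c,u,v);n=np.array([*XG,0]);t=((np.array([*G,0])-o)@n-20)/(d@n);q=o+t*d
                P.append([(q[:2]-G)@YG,q[2]])
    P=np.array(P);a=P-[0,0];print(f,len(P))
    H,ye,xe=np.histogram2d(P[:,1],P[:,0],bins=[np.arange(176,244,3),np.arange(-30,31,3)])
    for r,z in zip(H[::-1],ye[-2::-1]): print(int(z),' '.join('%2d'%x if x else ' .' for x in r[::-1]))
dial('w3.png');dial('w18.png')
a,b=[cv2.imread('pics/'+f)[255:300,215:250].mean(2) for f in ('s10.png','s18.png')]
c=load('w18.png');print('foot exp',np.round(proj(c,[*G,41])))
g=cv2.cvtColor(cv2.imread('pics/w18.png'),cv2.COLOR_BGR2GRAY);print(g[24:80:3,290:345:3])
E
```

```text
22.7 [ 535.6 -156.2  338.5] yaw -1.5 w 85.4 F [ 0.4 -0.3  0.3] T [ 0.01 -0.02  0.07] B [-70.2  -0.3] in [-79.3 -40.3] out [-79.2  39.7]
w3.png 228
239  .  .  .  .  .  .  .  .  .  .  .  .  .  .  .  .  .  .  .  .
236  .  .  .  .  .  .  .  .  .  .  .  .  .  .  .  .  .  .  .  .
233  .  .  .  .  .  .  .  .  .  .  .  .  .  .  .  .  .  .  .  .
230  .  .  .  .  .  .  .  .  .  .  .  .  .  .  .  .  .  .  .  .
227  .  .  .  .  .  .  .  .  .  .  .  .  .  .  .  .  .  .  .  .
224  .  .  .  .  .  .  .  .  .  .  .  .  .  .  .  .  .  .  .  .
221  .  .  .  .  .  .  .  .  .  .  .  .  .  .  .  .  .  .  .  .
218  .  .  .  .  .  .  .  .  .  .  .  .  .  .  .  .  .  .  .  .
215  .  .  .  4  .  .  .  .  .  .  4  .  .  .  .  .  .  .  .  .
212  .  .  .  4  7  .  .  .  .  . 14  .  .  .  .  6 10  .  .  .
209  .  .  .  5  .  .  .  .  .  5 13  .  .  .  .  .  4  1  .  .
206  .  .  .  .  .  .  .  .  . 15 20  .  .  .  .  .  3  2  .  .
203  .  .  .  3  .  .  .  .  . 15 21  .  .  .  .  .  5  1  .  .
200  .  .  .  2  4  .  .  .  .  2  6  .  .  .  .  .  6  .  .  .
197  .  .  .  3  2  .  .  .  .  .  .  .  .  .  .  1  3  .
[... 2735 characters left out ...]
 166 153 137 117  61  84 143 143 150 152 154
  155]
 [147 143 147 150 123 167 167 165 162 133 145 137 151 142 153 149 155 155
  155]
 [146 147 147 153 149 166 171 165 168 132 137 144 143 142 172 150 151 155
  155]
 [146 148 149 149 136 168 171 167 167 173 112 122 116 172 177 149 153 155
  159]
 [147 148 148 150 134 166 171 167 165 171 169 170 172 172 178 150 155 155
  158]
 [146 146 150 150 131 168 171 167 166 172 169 170 168 170 176 154 158 158
  157]
 [152 147 149 152 132 170 173 168 166 174 169 169 169 170 178 153 157 159
  157]
 [120 153 153 153 130 168 170 167 165 175 170 172 170 171 177 152 157 157
  160]
 [ 89 121 153 151 136 170 172 169 168 174 172 170 170 175 177 151 158 159
  160]]
```

```bash
python3 - <<'E'
from chips import *
st();print(job_done())
E
```

```text
22.8 [ 535.8 -155.4  339.3] yaw -1.4 w 85.2 F [ 0.5  0.5 -0.5] T [ 0.04  0.06 -0.  ] B [-71.   0.] in [-80. -40.] out [-80.  40.]
the job is handed in; nothing more can be done
None
```

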